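# Sort the kiln furniture after unloading

## Task

A kiln shelf has just come out with its pieces mixed up: put each one away in the tray that already holds its kind, the two tube posts together with the tubes, the square post with the posts, the stilt with the stilts and the test tile with the tiles. Set each piece down on the free floor of its tray rather than dropping it, tubes and post standing upright, the stilt on its points, the tile flat and face up. Leave the painted cup standing where it is on the kiln shelf.

Things in the scene. Friction and masses are not known exactly. Their poses are not given: they have to be found in the camera images.
- long_tube: Long tube post: cream ceramic tube standing on end, outside diameter 34, bore 22, height 65 mm. Origin: centre of its underside, z along the tube. Starts upright on the kiln shelf, a fixed dark grey slab 15 mm thick lying on the bench. About 80 g.
- short_tube: Short tube post: cream ceramic tube standing on end, outside diameter 44, bore 30, height 40 mm. Origin: centre of its underside, z along the tube. Starts upright on the kiln shelf, a fixed dark grey slab 15 mm thick lying on the bench. About 80 g.
- square_post: Square post: solid brown (buff) block standing on end, 32 x 32 mm, height 50 mm. Origin: centre of its underside, z up, x and y square to its sides. Starts upright on the kiln shelf, a fixed dark grey slab 15 mm thick lying on the bench. About 110 g.
- stilt: Pink three-armed kiln stilt, 22 mm tall, a point up and down at each arm's tip. Arms 10 mm wide, 6 to 16 mm above the underside, reaching 32 mm from the centre, the first along its own +x, others at 120 and 240 degrees. Origin: its centre, at foot level. Pinch an arm across its width, 15 mm from the centre. Starts on its points on the 15 mm thick dark kiln shelf. About 40 g.
- test_tile: Test tile: white glazed tile with a blue flower, yellow heart and black border on its face, 50 x 50 x 8 mm. Origin: centre of its underside, z out of the decorated face, x and y square to its sides. Starts face up on the kiln shelf, a fixed dark grey slab 15 mm thick lying on the bench. About 50 g.
- tube_tray: Pale wooden tray for tube posts, 170 x 130 x 35 mm (x, y, z), walls and floor 5 mm, fixed. Origin: centre of its underside, z up, x away from the robot (yaw under 0.1 rad). Three cream tubes (up to 65 mm tall) stand fixed in a row along its robot side. Free floor beyond: own x -25 to 80 mm, y -60 to 60 mm, at z = 5 mm. Both loose tubes fit side by side along y, centres 60 mm apart.
- post_tray: Grey plastic tray for square posts, 170 x 130 x 35 mm (x, y, z), walls and floor 5 mm, fixed. Origin: centre of its underside, z up, x away from the robot (yaw under 0.1 rad). Three brown square posts, 50 mm tall, stand fixed in a row along its robot side. Free floor beyond: own x -25 to 80 mm, y -60 to 60 mm, at z = 5 mm.
- stilt_tray: Blue tray for stilts, 170 x 130 x 35 mm (x, y, z), walls and floor 5 mm, fixed. Origin: centre of its underside, z up, x away from the robot (yaw under 0.1 rad). Two pink stilts stand fixed along its robot side. Free floor beyond: own x -25 to 80 mm, y -60 to 60 mm, at z = 5 mm.
- tile_tray: Green tray for test tiles, 170 x 130 x 35 mm (x, y, z), walls and floor 5 mm, fixed. Origin: centre of its underside, z up, x away from the robot (yaw under 0.1 rad). Two short piles of decorated tiles (up to 24 mm) lie fixed along its robot side. Free floor beyond: own x -25 to 80 mm, y -60 to 60 mm, at z = 5 mm.
- cup: Small white cup with blue and red bands, 64 mm across the rim, 58 mm tall, standing among the pieces on the kiln shelf. Origin: centre of its underside, z up. It is to stay where it is.

How it is judged:
By the outcome, as a careful person would: the job done as asked, in the order asked, and still so for the second after the job is handed in, with the robot touching nothing.
It also fails if it takes over 115 s, if anything falls off the work surface, if the arm or the gripper's body presses on something with over 40 N, if the wrist force passes 120 N, or if a joint passes its speed limit or range.

## Robot

A 6-joint arm with a two-finger parallel gripper is mounted at the origin on the work surface. World frame = base frame: x ahead of the robot, y to its left, z up, the work surface at z = 0. Lengths are in m, angles in rad, forces in N, time in s.
With the tool pointing down it reaches from about 0.4 to 0.925 m from the base axis. Payload 12.5 kg.
Tool frame: the origin (TCP) lies at the very end of the fingers, on their centre line; the grasp point (between the pads) lies 19 mm behind it; z points along the fingers, y is the direction in which the jaws open and shut (so a half turn about z gives the same grasp; the last joint's range is limited). The gripper opens to 95 mm and grips with 3 to 60 N. Pads are 20 mm wide; open, the fingers measure 119 mm over their backs; the gripper's body (75 mm by 180 mm) begins 59 mm behind the grasp point.
Start: joints at [-0.106, 0.491, 1.559, -0, 1.092, -0.106], TCP at [0.625, 0, 0.215] pointing down, gripper open.
Joint ranges: [-3.1, 3.1], [-0.84, 2.19], [0.05, 2.79], [-1.13, 4.28], [0.06, 2.93], [-2.69, 2.69]. Speed limits (rad/s): [2.22, 2.22, 2.79, 3.14, 3.14, 3.14].

## Interface

Orientations are given as a unit quaternion [x, y, z, w].
In Python, from cell import env, hand, kin, vision, hand_in, status gives the robot as it stands. The module is installed in compiled form; this text tells all that it offers. Calls block until the motion is done:
- env.reach(position, orientation): joint-space move of the TCP to a pose.
- env.move_l(position, vel=0.15, ori=None, threshold=None): straight line of the TCP; ori=None keeps the orientation; vel is the mean speed in m/s. With threshold (N) it stops when the force on the tool has changed by that much, and returns True; else False.
- env.move_j(angles): joint-space move.
- hand.grip(opening, newtons=None): finger opening in m; newtons is the grip in N (None keeps the last); returns when the fingers have stopped.
- env.pause(seconds).
- kin.inverse_kinematics(position, orientation): joint angles nearest the present ones, or None.
- vision.snapshot(name): name is "scene" or "side" or "wrist"; returns a dict with "img" (480x640x3 uint8, red, green, blue), "camera_matrix" (3x3 intrinsics, pixels), "D" ([k1, k2, p1, p2, k3] as OpenCV has them; the pictures are not rectified), "view" (4x4, takes a point from world to camera coordinates). Camera axes: x right, y up, looking along -z (the intrinsics and any distortion apply to the point x, -y, -z); pixel columns grow to the right and rows downward; lengths in m; the calibration is good to about 2 mm. A picture is of the moment at which its call begins. There is no depth.
A pose or a line that the arm cannot do raises env.IKError and nothing moves.
- hand_in(): hands the job in, once; it reports no verdict.
Readings, each from a call of its own:
- status.read_time_s(): time.
- status.read_joints(): joint angles.
- status.read_qvel(): joint speeds.
- status.read_effort(): joint torques, N m.
- status.read_eef_pos(): TCP position.
- status.read_ee_rot(): TCP orientation.
- status.read_contact_force(): force on the tool from outside, world axes, zero at the start.
- status.read_torque(): the same for the moment, N m.
- status.read_opening(): finger opening in m.
Only numpy, scipy, OpenCV 4.12 (cv2) and the standard library are available. Lean on these libraries where they do the work, as an engineer would, in place of code of your own. Each camera call takes 0.05 s, during which the arm holds its last target. There are 200 camera calls.

## Working session

There is one attempt and no reset: what is moved stays moved. The work goes in short steps, each a Python script; the robot and the scene stay as the last script left them, time stands still between calls to the robot, and variables do not carry over. Pictures are saved under pics/ and viewed, about 12 in all and at most 16, crops included, and the job is handed in when it is done.

```bash
mkdir -p pics; cat > h.py <<'E'
import numpy as np, cv2
from cell import env, hand, kin, vision, hand_in, status
from scipy.spatial.transform import Rotation as R
def shot(n,f):
    s=vision.snapshot(n); cv2.imwrite(f'pics/{f}.png',s['img'][:,:,::-1]); np.savez(f'pics/{f}.npz',K=s['camera_matrix'],D=s['D'],V=s['view']); return s
def load(f):
    d=np.load(f'pics/{f}.npz'); return d['K'],d['D'],d['V']
def unproj(f,pts,z):
    K,D,V=load(f); p=cv2.undistortPoints(np.array(pts,float).reshape(-1,1,2),K,np.array(D,float)).reshape(-1,2)
    d=np.c_[p[:,0],-p[:,1],-np.ones(len(p))]@V[:3,:3]   # R^T d
    c=-V[:3,:3].T@V[:3,3]
    return c+d*((np.asarray(z)-c[2])/d[:,2])[:,None]
def proj(f,P):
    K,D,V=load(f); q=np.asarray(P,float)@V[:3,:3].T+V[:3,3]; q=q*[1,-1,-1]
    return cv2.projectPoints(q.reshape(-1,1,3),np.zeros(3),np.zeros(3),K,np.array(D,float))[0].reshape(-1,2)
E
python3 - <<'E'
from h import *
for n in ['scene','side','wrist']:
    s=shot(n,n+'0'); V=s['view']; print(n,s['camera_matrix'].tolist(),s['D'],-V[:3,:3].T@V[:3,3],V[:3,:3].round(2).tolist())
    if n!='wrist': cv2.imwrite(f'pics/{n}0b.png',cv2.resize(s['img'][:,:,::-1],(800,600),interpolation=cv2.INTER_CUBIC))
print(status.read_time_s(),status.read_ee_rot())
E
```

```text
scene [[590.2565985610705, 0.0, 323.88957128699275], [0.0, 590.2565985610705, 238.82002376000327], [0.0, 0.0, 1.0]] [-0.15063674  0.          0.          0.          0.        ] [1.04748632 0.10522713 0.91033618] [[-0.17, 0.98, 0.0], [-0.83, -0.15, 0.54], [0.54, 0.09, 0.84]]
side [[537.2939959313077, 0.0, 325.6775967001526], [0.0, 537.2939959313077, 244.30153133051633], [0.0, 0.0, 1.0]] [0.05440197 0.         0.         0.         0.        ] [ 0.47129619 -0.95822512  0.62163296] [[1.0, -0.02, 0.01], [0.0, 0.5, 0.86], [-0.03, -0.86, 0.5]]
wrist [[390.7323463791808, 0.0, 317.71242742160047], [0.0, 390.7323463791808, 242.48535055884275], [0.0, 0.0, 1.0]] [0.0118639 0.        0.        0.        0.       ] [0.62490778 0.08371073 0.38394468] [[1.0, -0.0, -0.0], [0.0, 0.96, -0.29], [0.0, 0.29, 0.96]]
0.15 [ 7.07106554e-01  7.07106892e-01 -2.61843160e-04 -3.09554135e-04]
```

View pics/scene0b.png

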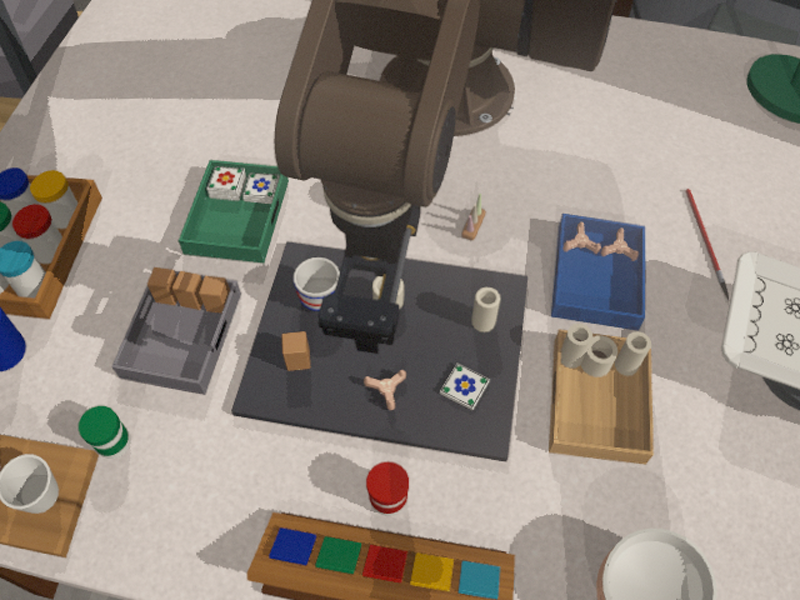

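View pics/side0b.png

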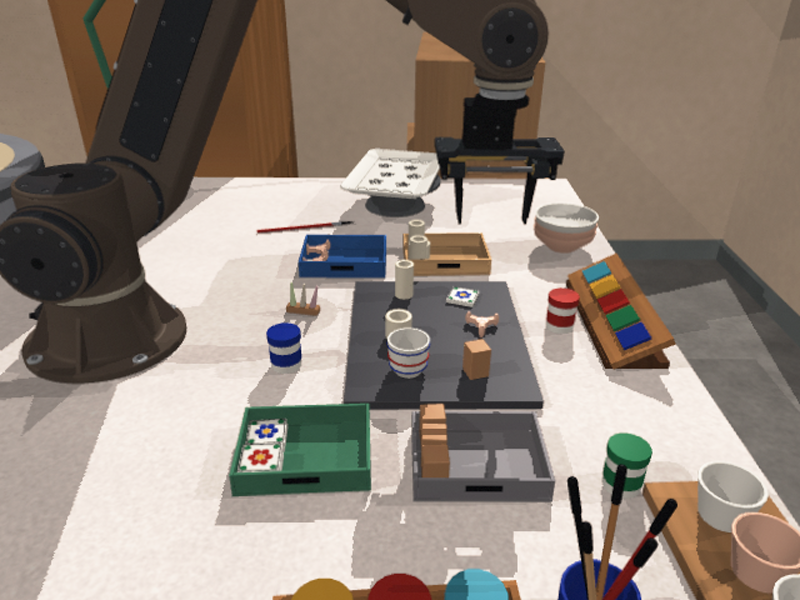

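View pics/wrist0.png

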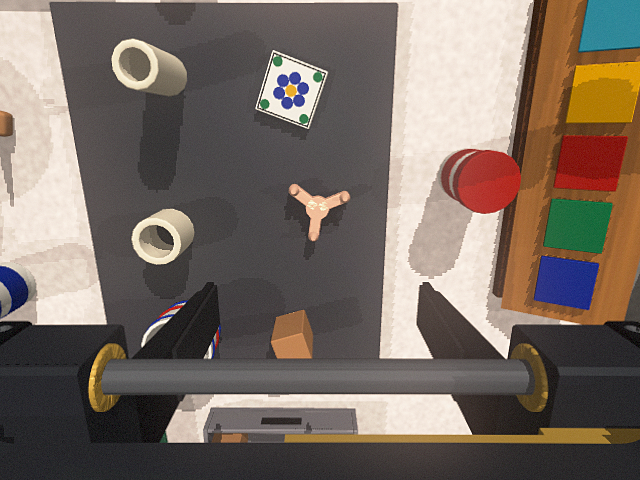

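Scene: five pieces and the cup on the slab; green and grey trays on the robot's left (+y is image left), blue and wooden on the right. Wrist view: long tube rim (135,64), short tube rim (163,240), tile (291,90), stilt (317,205), and post (290,330) partly hidden. Next I'll enlarge these.

```bash
python3 - <<'E'
import cv2,numpy as np
w=cv2.imread('pics/wrist0.png'); s=cv2.imread('pics/scene0.png')
def crop(im,x,y,W,H,k,f):
    c=cv2.resize(im[y:y+H,x:x+W],None,fx=k,fy=k,interpolation=cv2.INTER_CUBIC)
    for i in range(0,W,20): cv2.putText(c,str(x+i),(int(i*k),8),0,.3,(0,255,255),1); c[::4,int(i*k)]=(0,255,255)
    for i in range(0,H,20): cv2.putText(c,str(y+i),(0,int(i*k)),0,.3,(0,255,255),1); c[int(i*k),::4]=(0,255,255)
    cv2.imwrite(f'pics/{f}.png',c)
crop(w,100,30,260,245,2.4,'w1')
crop(s,85,120,160,200,3,'s1')
crop(s,430,160,110,215,2.75,'s2')
E
```

```text
(no output)
```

View pics/w1.png

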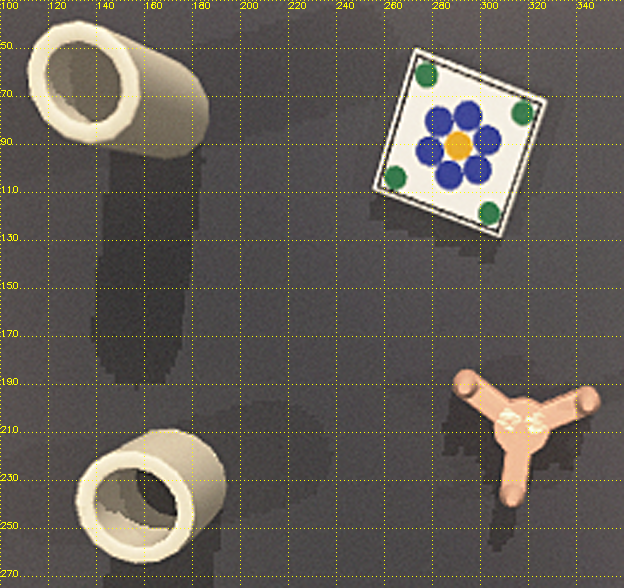

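View pics/s1.png

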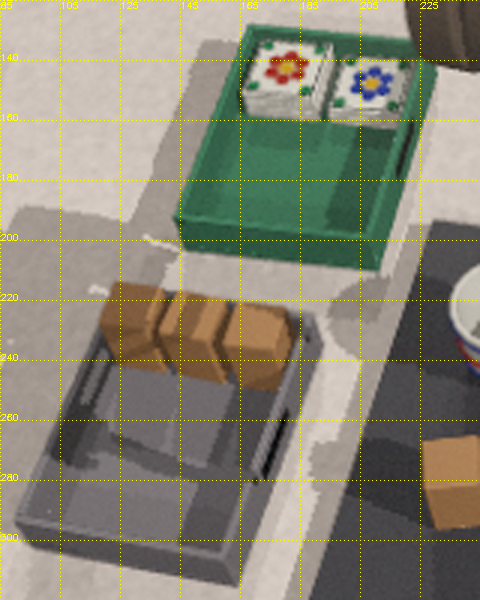

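View pics/s2.png

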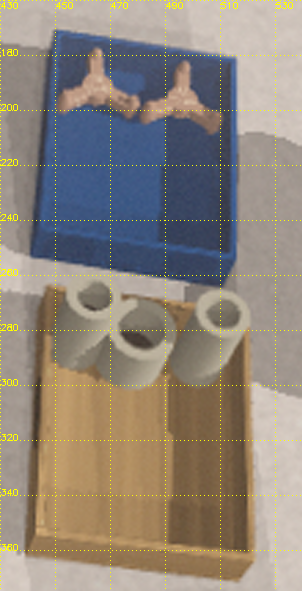

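```bash
cat > m.py <<'E'
from h import *
from scipy.optimize import least_squares
w=lambda p:np.array(p,float)/2.4+[100,30]
s1=lambda p:np.array(p,float)/3+[85,120]
s2=lambda p:np.array(p,float)/2.75+[430,160]
def fit(f,px,model,x0):
    P0=np.array(model,float)
    def res(q):
        c,s=np.cos(q[2]),np.sin(q[2]); P=P0.copy(); P[:,0]=q[0]+c*P0[:,0]-s*P0[:,1]; P[:,1]=q[1]+s*P0[:,0]+c*P0[:,1]
        return (proj(f,P)-px).ravel()
    r=least_squares(res,x0); return r.x,r.fun.reshape(-1,2)
if __name__=='__main__':
    print('tubes',unproj('wrist0',w([[84,82],[135.5,507]]),[.08,.055]).round(4))
    t=.025;print('tile',fit('wrist0',w([[417,49],[546,100],[500,237],[374,188]]),[[-t,t,.023],[t,t,.023],[t,-t,.023],[-t,-t,.023]],[.6,.1,-.3]))
    U=unproj('wrist0',w([[465,379],[589,398],[513,495]]),[.037]*3);print('stilt',U.round(4))
    c=U.mean(0);print(c,[(np.hypot(*d),np.arctan2(d[1],d[0])) for d in (U-c)[:,:2]])
    X,Y,Z=.085,.065,.035
    for n,px,m in [('tile_tray',s1([[248,25],[435,66],[175,215],[380,250]]),[[-X,Y,Z],[-X,-Y,Z],[X,Y,Z],[X,-Y,Z]]),
      ('post_tray',s1([[15,522],[238,570],[325,320]]),[[X,Y,Z],[X,-Y,Z],[-X,-Y,Z]]),
      ('stilt_tray',s2([[57,31],[237,58],[32,252],[228,265]]),[[-X,Y,Z],[-X,-Y,Z],[X,Y,Z],[X,-Y,Z]]),
      ('tube_tray',s2([[45,285],[27,537],[252,555]]),[[-X,Y,Z],[X,Y,Z],[X,-Y,Z]])]:
        q,e=fit('scene0',px,m,[.6,0,0]); print(n,q.round(4),e.round(1).tolist())
E
python3 m.py; python3 - <<'E'
import cv2
s=cv2.imread('pics/scene0.png')
c=cv2.resize(s[195:345,215:335],None,fx=5,fy=5,interpolation=cv2.INTER_CUBIC)[:600]
s=cv2.imread('pics/side0.png')
d=cv2.resize(s[250:310,300:400],None,fx=4,fy=4,interpolation=cv2.INTER_CUBIC)
cv2.imwrite('pics/c3.png',c);cv2.imwrite('pics/d3.png',d)
E
```

```text
tubes [[ 0.4946  0.1237  0.08  ]
 [ 0.4828 -0.0153  0.055 ]]
tile (array([ 0.60177414,  0.11063191, -0.3520767 ]), array([[-0.92148365, -1.02404227],
       [ 1.23073225,  0.11231344],
       [ 0.54857842,  0.62760895],
       [-0.84187777,  0.46543428]]))
stilt [[ 0.6031  0.0288  0.037 ]
 [ 0.6492  0.0216  0.037 ]
 [ 0.6207 -0.016   0.037 ]]
[0.62434494 0.01145879 0.037     ] [(np.float64(0.02740643492214156), np.float64(2.4583226353356262)), (np.float64(0.026873678792912834), np.float64(0.3879095492227126)), (np.float64(0.02770555340150258), np.float64(-1.7019392994686071))]
tile_tray [ 0.3556 -0.2877 -1.7094] [[44.5, 68.5], [8.9, 5.0], [-10.6, -16.1], [-48.8, -74.8]]
post_tray [ 0.6233 -0.2423 -1.2686] [[23.8, 28.6], [-46.3, -54.0], [19.9, 19.2]]
stilt_tray [0.3754 0.2842 0.2314] [[53.8, 2.7], [-77.1, -4.9], [84.1, -3.6], [-58.0, -4.8]]
tube_tray [0.6208 0.2393 1.2862] [[-30.9, 12.5], [70.0, -39.9], [-36.3, 21.5]]
```

View pics/c3.png

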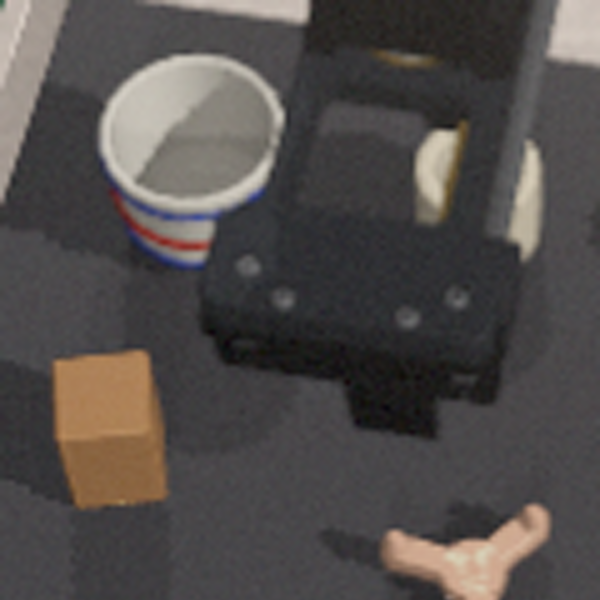

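Image right in the scene view is +y, so I flip the tray model. The post's top corners in the crop are (54,361), (147,351), (161,432), (58,440), and the cup rim centre is (192,135).

```bash
sed -i 's/X,Y,Z=.085,.065,.035/X,Y,Z=.085,-.065,.035/' m.py; cat >> m.py <<'E'
    s3=lambda p:np.array(p,float)/5+[215,195]; t=.016;z=.065
    print('post',fit('scene0',s3([[54,361],[147,351],[161,432],[58,440]]),[[-t,-t,z],[-t,t,z],[t,t,z],[t,-t,z]],[.6,-.1,0]))
    print('cup',unproj('scene0',s3([[192,135]]),[.073]))
    print('check in scene: long tube rim', proj('scene0',[[.4946,.1237,.08],[.6018,.1106,.023]])*1.25)
E
python3 m.py
```

```text
tubes [[ 0.4946  0.1237  0.08  ]
 [ 0.4828 -0.0153  0.055 ]]
tile (array([ 0.60177414,  0.11063191, -0.3520767 ]), array([[-0.92148365, -1.02404227],
       [ 1.23073225,  0.11231344],
       [ 0.54857842,  0.62760895],
       [-0.84187777,  0.46543428]]))
stilt [[ 0.6031  0.0288  0.037 ]
 [ 0.6492  0.0216  0.037 ]
 [ 0.6207 -0.016   0.037 ]]
[0.62434494 0.01145879 0.037     ] [(np.float64(0.02740643492214156), np.float64(2.4583226353356262)), (np.float64(0.026873678792912834), np.float64(0.3879095492227126)), (np.float64(0.02770555340150258), np.float64(-1.7019392994686071))]
tile_tray [ 0.3641 -0.2807  0.0201] [[2.2, 1.4], [1.1, -5.7], [-0.3, 3.6], [-2.7, 0.2]]
post_tray [ 0.5855 -0.2941 -0.0207] [[1.8, 1.1], [-1.9, -0.6], [0.3, -0.4]]
stilt_tray [ 0.382   0.2833 -0.0086] [[-2.2, 1.8], [-0.9, 2.3], [0.7, -5.1], [2.1, 1.5]]
tube_tray [0.5823 0.2922 0.0317] [[-1.3, -0.7], [1.2, -1.2], [0.0, 1.8]]
post (array([ 0.6001589 , -0.11843999,  0.32240525]), array([[-0.02821526, -0.17044327],
       [ 0.4977528 , -0.549543  ],
       [-0.80219333, -0.06928521],
       [ 0.34005111,  0.77035855]]))
cup [[ 0.49871797 -0.11274528  0.073     ]]
check in scene: long tube rim [[487.95237695 297.42924795]
 [464.87318557 385.44445916]]
```

```bash
cat > act.py <<'E'
from h import *
TR=dict(tube=(.5823,.2922,.0317),post=(.5855,-.2941,-.0207),stilt=(.382,.2833,-.0086),tile=(.3641,-.2807,.0201))
def q(a):
    return R.from_matrix(np.array([[-np.sin(a),np.cos(a),0],[np.cos(a),np.sin(a),0],[0,0,-1]]).T).as_quat()
def pick(x,y,a,h,wide,close,N,z0=.015,zt=.17):
    hand.grip(wide); env.reach([x,y,zt],q(a)); env.move_l([x,y,z0+h+.03],vel=.25)
    if env.move_l([x,y,z0+h],vel=.08,threshold=8): print('CONTACT on way down',status.read_eef_pos())
    hand.grip(close,N); o=status.read_opening(); env.move_l([x,y,zt],vel=.25)
    print('opening',round(o,4),'after lift',round(status.read_opening(),4),'t',status.read_time_s())
def tray(n,lx,ly):
    X,Y,t=TR[n]; return X+np.cos(t)*lx-np.sin(t)*ly, Y+np.sin(t)*lx+np.cos(t)*ly, t
def place(x,y,a,h,rel,zt=.17):
    env.reach([x,y,zt],q(a)); env.move_l([x,y,.005+h+.012],vel=.2)
    c=env.move_l([x,y,.005+h-.004],vel=.02,threshold=3); z=status.read_eef_pos()[2]
    hand.grip(rel); env.move_l([x,y,zt],vel=.25)
    print('contact',c,'foot z',round(z-h,4),'t',status.read_time_s())
E
python3 - <<'E'
from act import *
pick(.4946,.1237,0,.012,.055,.02,20)
s=shot('scene','scene1')
x,y,t=tray('tube',27,-30) if 0 else tray('tube',.027,-.03); place(x,y,t,.012,.050)
s=shot('wrist','wrist1')
E
```

```text
opening 0.0332 after lift 0.033 t 4.1167
contact True foot z 0.0051 t 7.7
```

View pics/wrist1.png

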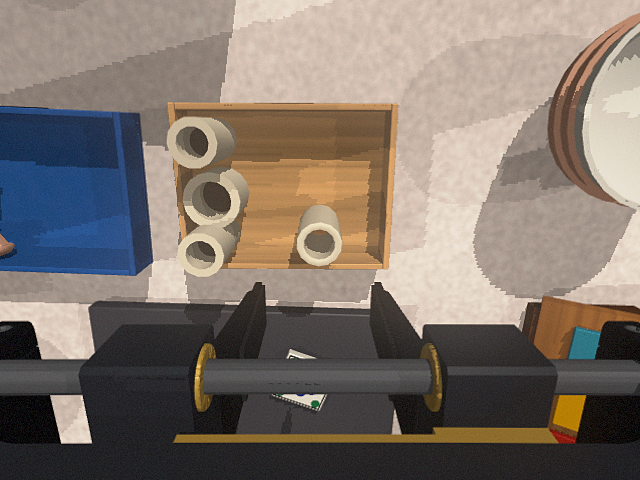

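The long tube stands upright at about (320,240), clear of the fixed tubes. Next come the short tube and the post, then a scene picture with the fitted tray rims overlaid.

```bash
python3 - <<'E'
from act import *
pick(.4828,-.0153,0,.012,.064,.03,20)
x,y,t=tray('tube',.027,.03); place(x,y,t,.012,.060)
s=shot('scene','scene2'); im=s['img'][:,:,::-1].copy()
for n in TR:
    P=[[*tray(n,a*.085,b*.065)[:2],.035] for a,b in [(1,1),(1,-1),(-1,-1),(-1,1)]]
    F=[[*tray(n,a,b)[:2],.005] for a,b in [(.08,.06),(.08,-.06),(-.025,-.06),(-.025,.06)]]
    for Q in (P,F): cv2.polylines(im,[(proj('scene2',Q)*16).round().astype(int)],True,(255,0,255) if Q is P else (0,255,255),1,cv2.LINE_AA,4)
cv2.imwrite('pics/ov2.png',cv2.resize(im[120:400,60:560],(800,448),interpolation=cv2.INTER_CUBIC))
pick(.6002,-.1184,.322,.010,.052,.02,20)
x,y,t=tray('post',.027,0); place(x,y,t,.010,.048)
E
```

```text
opening 0.0439 after lift 0.0442 t 11.7583
contact True foot z 0.0052 t 15.875
opening 0.0316 after lift 0.0319 t 20.3167
contact True foot z 0.0051 t 23.8417
```

View pics/ov2.png

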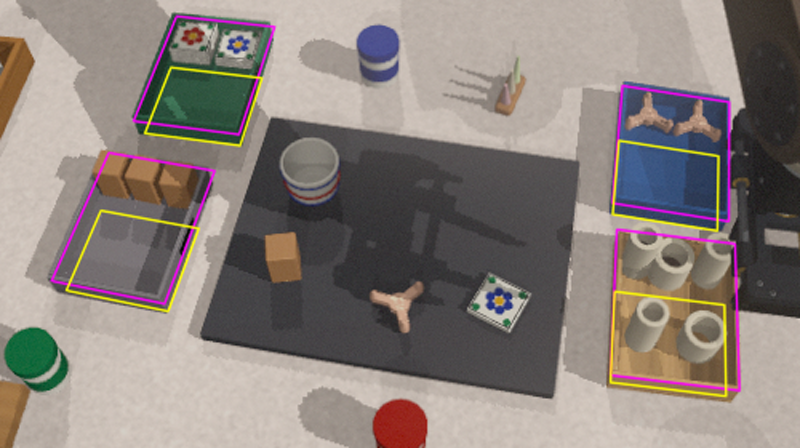

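Fits agree with the overlay to a few mm, and both tubes stand in the wooden tray at (648,325) and (700,335). The stilt and tile are next.

```bash
python3 - <<'E'
from act import *
th=.381-2*np.pi/3; d=.015*np.array([np.cos(th),np.sin(th)])
pick(.6243+d[0],.0115+d[1],th+np.pi/2,.003,.032,.0,12)
x,y,t=tray('stilt',.03,0); b=t-np.pi/2   # held arm points along tray -y
place(x+.015*np.cos(b),y+.015*np.sin(b),b+np.pi/2,.003,.028)
pick(.6018,.1106,-.352+np.pi/2,.002,.066,.04,15)
x,y,t=tray('tile',.028,0); place(x,y,t+np.pi/2,.002,.062)
env.reach([.5,0,.3],q(0))
a=shot('scene','scene3')['img']; b=shot('side','side3')['img']
cv2.imwrite('pics/f1.png',cv2.resize(a[110:400,60:560],(800,464),interpolation=cv2.INTER_CUBIC)[:,:,::-1])
cv2.imwrite('pics/f2.png',cv2.resize(b[160:410,170:470],(720,600),interpolation=cv2.INTER_CUBIC)[:,:,::-1])
E
```

```text
opening 0.0097 after lift 0.0099 t 27.9333
contact True foot z 0.0047 t 32.1083
CONTACT on way down [0.60128006 0.11054031 0.01533761]
opening 0.05 after lift 0.0499 t 36.6333
contact True foot z 0.0033 t 41.125
```

View pics/f1.png

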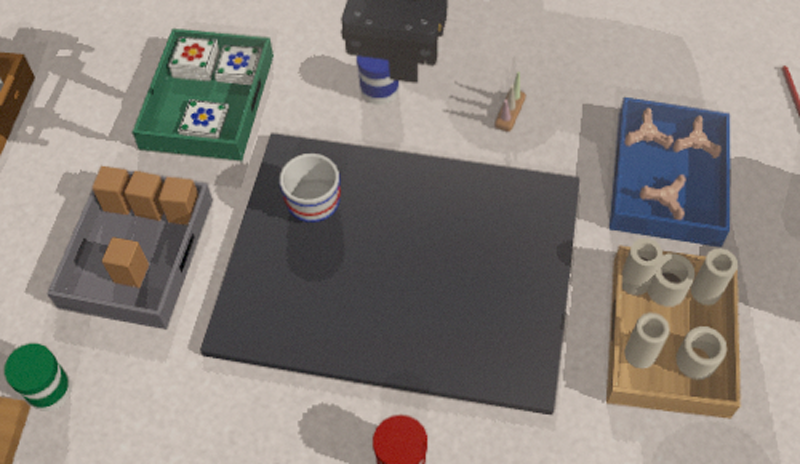

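View pics/f2.png

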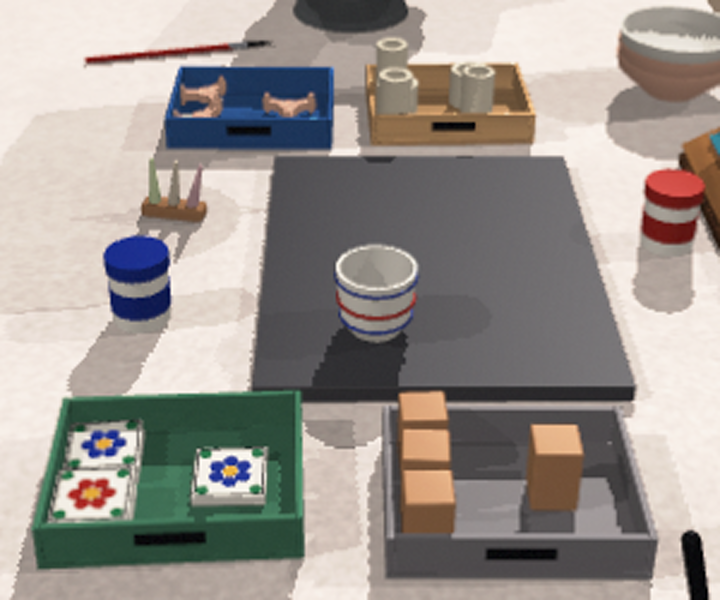

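All five pieces stand or lie correctly on their tray floors, and the cup hasn't moved. The robot is clear of everything, so I'm handing in.

```bash
python3 -c "
from h import *
hand_in(); print(status.read_time_s())"
```

```text
the job is handed in; nothing more can be done
the job is handed in; nothing more can be done
```

All five pieces are in the trays that hold their kind, placed in the order you listed, and the job is handed in. The last placement ended at 41 s on the robot's clock, well under the 115 s limit.

- **Placing:** each piece was lowered until the arm felt contact, then released.
- **Last pictures:** the scene and side views, taken before hand-in, show both tubes and the post upright, the stilt on its points and the tile flat and face up. All sit on free floor. The cup is still standing in its place on the shelf, and the arm was clear of everything.
- **Finger contact at the tile:** while going down to pick up the tile, the fingertips touched something, most likely the kiln shelf. The move stopped at its 8 N threshold, about 1.7 mm above the planned depth of travel. The grip closed at 50.0 mm, matching the tile's width. The tile's foot height then read 3.3 mm instead of 5 mm, which that early stop explains.
- **Tray position fit:** corner errors were up to about 5 pixels for the green and blue trays. The final pictures show their pieces well clear of the walls.

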